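Close the humidity compartment of a display-case base

TASK

Close the open humidity compartment in the deck of the display-case base with its metal cover: tilt the cover so that its tongue goes right in under the front lip of the opening, swing it down flat, and press the other end down until the spring catch snaps over it. Then let go; do not bang or force it, and leave the finds and tools where they are.

Things in the scene. Friction and masses are not known exactly. Their poses are not given: they have to be found in the camera images.
- case: Base of a table-top museum display case, fixed to the bench: grey box 360 (x) x 260 (y) x 75 mm high, origin at the centre of its underside, z up. Its top is the deck. The open compartment is an opening in the deck, 104 mm wide in y, from x = -140 to +17 mm (its front 11 mm roofed by the lip), with a ledge all round 12 mm below the deck.
- pocket (a point): Point on the ledge at the foot of the end wall under the lip, mid-width (case frame: -140, 0, 63 mm). Axes as the case: +x runs from the lip to the catch. The ledge is 30 mm deep here, 12 mm at the back, 7 mm at the sides; within it is a hole, a white cassette lying 21 mm below the ledge.
- lip_edge (a point): Middle of the lip's free edge, on the deck (11 mm in +x and 12 mm above pocket). The lip is the deck's own edge, 3 mm thick, overhanging the ledge by 11 mm over the full width; the gap under it is 9 mm high and ends at a solid wall.
- catch (a joint): Spring catch, 36 mm wide, mid back wall of the opening. 0 = out; grows to 0.009 m as pushed back (+x). Its nose stands 6 mm out, from 5 mm above the ledge, sloping back up to 4 mm above the deck. Spring 1 N + 350 N/m. The cover's end pressed down on the slope with 4 to 8 N there (twice that at the handle) drives it back; it then snaps out over the flange.
- cover: The cover, loose, 0.2 to 0.45 kg, flat on the bench at the start, handle up. Metal plate 128 (x) x 100 (y) x 12 mm with dark slots, origin at the centre of its underside. 154 mm long over tongue and flange: 3 mm less than the opening; 2 mm clearance each side. Seated: axes parallel to the case's, underside on the ledge, top flush with the deck.
- handle (a point): Centre of the bar of the cover's handle, 43 mm above its underside. The bar is square, 14 mm (x) by 14 mm (z), and runs along the cover's y with 62 mm free between its two posts and 24 mm free beneath it, above the plate.
- tongue (a point): Middle of the tip of the tongue, on the underside (cover frame: -80, 0, 0 mm). The tongue is 84 mm wide, 4 mm thick, level with the underside and sticks 16 mm out of the plate's -x end. With it right in under the lip the cover can be tilted by up to about 20 degrees.
- tail (a point): Middle of the end of the back flange, on the underside (cover frame: +74, 0, 0 mm). The flange is 40 mm wide, 4 mm thick, level with the underside, and sticks 10 mm out of the plate's +x end.
- finds_box: Open cream archive box with grey foam, 170 x 120 x 50 mm high, fixed; the cover lies on one side of the case, this box on the other. Leave alone.
- mug: Old enamel mug, 84 mm across, 80 mm high. Leave alone.
- jar: Small amber glass jar, 60 mm across, 90 mm high. Leave alone.
- tin_disc: Rusty tin disc, 84 mm across, 5 mm thick, lying on the deck behind the compartment. Leave alone.
- finger_ring: Small brass finger ring, 24 mm across, 6 mm high, lying on the deck behind the compartment. Leave alone.
- brush: Conservator's brush, 190 mm long, lying on the bench. Leave alone.
- spatula: Spatula, 200 mm long, lying on the bench. Leave alone.
- catch_pad (a point): Centre of the top of the catch's black thumb pad, 10 mm above the deck, 15 mm behind the back wall; it moves with the catch. Not needed for closing.
Mind the look-alikes: they are no part of the job. What is shaped like the cover but red is not meant.

How it is judged (in metres and radians):
On the way:
1. the tongue of the tilted cover is in under the lip (x of tongue in the frame of pocket between -0.004 and 0.007 m and z of tongue in the frame of pocket between -0.003 and 0.007 m and angle between the z axis of cover and the z axis of case, either way round above 0.05 rad), for 0.1 s.
At the end, for the whole second after the job is handed in: The cover lies released and at rest in the opening: tongue at least 5 mm under the lip, both ends within 3 mm of the ledge (flush with the deck), level with the case within 0.03 rad, and the catch is out over the back flange (within 3 mm of fully out) (x of tongue in the frame of pocket between -0.003 and 0.006 m and z of each of tongue, tail in the frame of pocket below 0.003 m and z of tail in the frame of pocket above -0.004 m and angle between the z axis of cover and the z axis of case, either way round below 0.03 rad and angle between the x axis of cover and the x axis of case, either way round below 0.06 rad and value of joint catch below 0.003 m and linear speed of cover below 0.01 m/s); the robot touches nothing.
It fails at once if the cover is banged or forced against the case (over 80 N) (contact force between cover and case above 80 N).
It fails at once if a find or a tool is moved by more than 2 cm (distance of any of mug, jar, tin_disc, finger_ring, brush, spatula from where it was at the start of the episode above 0.02 m).
It also fails if it takes over 54 s, if anything falls off the work surface, if the arm or the gripper's body presses on something with over 40 N, if the wrist force passes 120 N, or if a joint passes its speed limit or range.

ROBOT

A 6-joint arm with a two-finger parallel gripper is mounted at the origin on the work surface. World frame = base frame: x ahead of the robot, y to its left, z up, the work surface at z = 0. Lengths are in mm, angles in degrees, forces in N, time in s.
With the tool pointing down it reaches from about 300 to 850 mm from the base axis. Payload 4.2 kg.
Tool frame: the origin (TCP) lies between the finger pads; the fingertips stand 8 mm ahead of it and the grasp point (between the pads) lies 11 mm behind it; x points along the fingers, y is the direction in which the jaws open and shut, and the axes are right-handed (so a half turn about x gives the same grasp; the last joint's range is limited). The gripper opens to 91 mm and grips with 3 to 60 N. Pads are 32 mm wide; open, the fingers measure 118 mm over their backs; the gripper's body (76 mm by 178 mm) begins 60 mm behind the grasp point.
Start: joints at [68.01, 18.312, 89.639, -0, 72.044, -1.146], TCP at [204.604, 537.382, 221.976] pointing down, gripper open.
Joint ranges: [-177.97, 177.97], [-48.28, 115.42], [12.27, 149.76], [-77.06, 257.06], [2.81, 150.46], [-146.56, 146.56]. Speed limits (degrees/s): [147.25, 147.25, 180, 180, 180, 180].

INTERFACE

Orientations are given as [roll, pitch, yaw] about the fixed x, y, z axes, in that order (R = Rz(yaw) Ry(pitch) Rx(roll)).
In Python, from workcell import env gives the robot as it stands.
- The arm moves only by the tool arm_command, never from a script. Its arguments are lists of equal length, an entry for each row: "slide": the shift along the tool's x, y, z in cm, a list of three; "turn": the turn, a rotation vector about the tool's x, y, z in rad, a list of three; "grip": the closure in counts, from 0 (fully open) to 255 (shut). A call has 1 to 20 rows; each row is the pose to reach, as a shift and turn from the pose commanded when the call began, along the tool's axes at that moment; what a row does not reach only later rows make up. A row lasts 1/12 s, in which the tool goes at most 41.7 mm and 7.16 degrees, less where a joint would pass 70% of its speed; a pose out of reach is approached as far as the arm can. A call with a gripper value outside its range is refused whole. The fingers move at their own pace and stop on an object; "newtons" is the grip in N (left out, the last holds). Time passes only in rows, so rows that repeat a pose let the fingers close. It gives the time, the measured TCP pose, the force and the opening at its end, in the units of the state.
- env.state(): the state, without advancing time (a new reading comes with each control period).
- env.grab_frame(name): name is "scene" or "top" or "wrist"; returns (picture, depth): 400x640x3 uint8, red, green, blue; 400x640 float32, mm along the optical axis (not along the pixel's ray), 0 where there is no reading.
- env.calibration(name): a dict with "K" (3x3 intrinsics, pixels), "camera_from_world" (4x4, takes a point from world to camera coordinates); the wrist camera has in their place "T_tool_cam" (4x4, takes a point from camera to tool coordinates, whose origin is the TCP and whose axes are the tool frame's). Camera axes: x right, y up, looking along -z (the intrinsics and any distortion apply to the point x, -y, -z); pixel columns grow to the right and rows downward; lengths in mm; the calibration is good to about 2 mm. A picture is of the moment at which its call begins: read the wrist's pose just before it. calibration takes no time and is no camera call.
- env.job_done(): hands the job in, once; it reports no verdict.
Trained networks look in the newest picture that a camera, given by its name, has taken for a name from the list of things; names that differ only in an ending like _2 or _b are one class to them, and where a whole thing is asked for, a point or a joint stands for the part that bears it (a point fixed in the world has none). Each returns a list of dicts, best first, with "p" (0 to 1); they miss things now and then, are a little off and sometimes report something else, mostly with a low value. They report only what shows in the picture. A call takes as long as a camera call. They do not tell look-alikes from the thing itself.
- env.search_frame(camera, label): "point" ([x, y, z] in mm, in world coordinates, good to about 4 mm: the middle of the surface that is visible of it).
The state is a dict: "time_s": time; "qpos": joint angles; "qvel": joint speeds; "effort": joint torques, N m; "ee_pos": TCP position; "ee_rot": TCP orientation; "force": force on the tool from outside, world axes, zero at the start; "torque": the same for the moment, N m; "gripper_width": finger opening in mm.
Only numpy, scipy, OpenCV 4.12 (cv2) and the standard library are available. Lean on these libraries where they do the work, as an engineer would, in place of code of your own. Each camera call takes 0.05 s, during which the arm holds its last target.

## Working session

There is one attempt and no reset: what is moved stays moved. The work goes in short steps, Python scripts to look and compute and a tool call to move; the robot and the scene stay as the last step left them, time stands still between calls to the robot, and variables do not carry over. Pictures are saved under pics/ and viewed, and the job is handed in when it is done.

Besides the shell and the picture viewer there is one more tool, called after "Call:" in YAML: its name, and indented under it one key for each argument. arm_command: Moves the arm, as the interface text tells. Its arguments: {"type":"object","properties":{"slide":{"type":"array","items":{"type":"array","items":{"type":"number"}}},"turn":{"type":"array","items":{"type":"array","items":{"type":"number"}}},"grip":{"type":"array","items":{"type":"number"}},"newtons":{"type":"number"}},"required":["slide","turn","grip"]}

```bash
ls; mkdir -p pics
python3 - <<'E'
from workcell import env
import cv2,numpy as np
s=env.state();print(s)
for n in("scene","top"):
    p,d=env.grab_frame(n);cv2.imwrite(f"pics/{n}0.png",p[:,:,::-1]);np.save(f"pics/{n}0.npy",d)
    print(n,env.calibration(n))
print(env.calibration("wrist"))
E
```

```text
pics
{'time_s': 0.0, 'qpos': array([ 6.80113387e+01,  1.83512757e+01,  8.97075847e+01, -1.12387148e-03,
        7.20436866e+01, -1.14612429e+00]), 'qvel': array([ 0.0160808 , -0.03810922,  0.02489578,  0.05709498, -0.10537756,
       -0.04524637]), 'effort': array([-1.61600005e-03, -4.12451649e+01, -2.31976676e+01,  7.26649957e-02,
        4.55050659e-02, -1.45644926e-04]), 'ee_pos': array([204.40453472, 536.90496311, 221.11595055]), 'ee_rot': array([ -90.54914096,   89.89744749, -111.39133053]), 'force': array([-0.28535321,  0.16510015, -1.2799959 ]), 'torque': array([-0.06586355, -0.0106649 , -0.02207635]), 'gripper_width': 91.29216727474355}
scene {'K': array([[393.45171014,   0.        , 316.35975298],
       [  0.        , 393.45171014, 201.23223462],
       [  0.        ,   0.        ,   1.        ]]), 'camera_from_world': array([[ 8.42026136e-01,  5.39111925e-01, -1.87167836e-02,
        -4.19528143e+02],
       [-3.13615296e-01,  5.17469232e-01,  7.96160185e-01,
         8.20518750e+01],
       [ 4.38904809e-01, -6.64517815e-01,  6.04796364e-01,
        -1.59368834e+03],
    
[... 427 characters left out ...]
58542e+02],
       [-1.09354327e-01,  9.01779477e-04,  9.94002424e-01,
        -1.64797561e+03],
       [ 0.00000000e+00,  0.00000000e+00,  0.00000000e+00,
         1.00000000e+00]])}
{'K': array([[284.20456267,   0.        , 318.25484935],
       [  0.        , 284.20456267, 196.74120345],
       [  0.        ,   0.        ,   1.        ]]), 'T_tool_cam': array([[-4.00967588e-04,  2.54213974e-01, -9.67147918e-01,
        -1.61985185e+02],
       [ 9.99999908e-01, -4.69277855e-05, -4.26922544e-04,
         4.27332600e-01],
       [-1.53915786e-04, -9.67148000e-01, -2.54213931e-01,
        -7.12833126e+01],
       [ 0.00000000e+00,  0.00000000e+00,  0.00000000e+00,
         1.00000000e+00]])}
```

View pics/scene0.png

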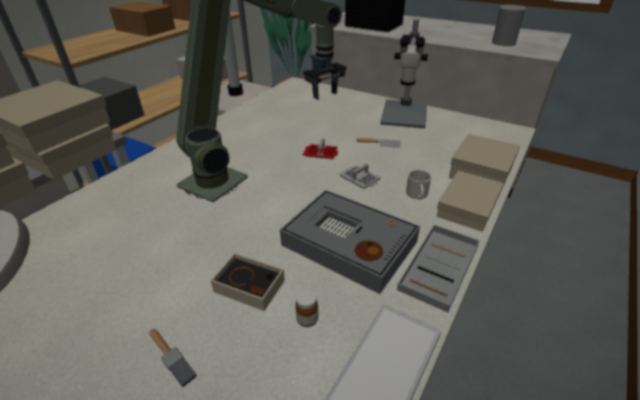

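View pics/top0.png

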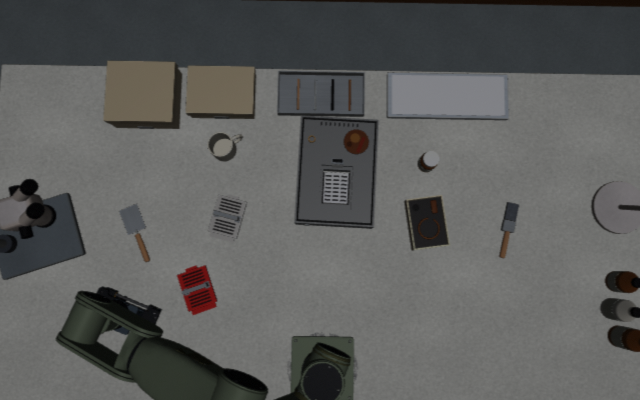

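```bash
cat > h.py <<'E'
from workcell import env
import cv2,numpy as np
from scipy.spatial.transform import Rotation as R
def T_wc(name,s=None):
    c=env.calibration(name)
    if 'camera_from_world' in c: return np.linalg.inv(c['camera_from_world']),c['K']
    s=s or env.state()
    T=np.eye(4);T[:3,:3]=R.from_euler('xyz',s['ee_rot'],degrees=True).as_matrix();T[:3,3]=s['ee_pos']
    return T@c['T_tool_cam'],c['K']
def cloud(d,T,K):
    v,u=np.mgrid[0:400,0:640]
    P=np.stack([(u-K[0,2])/K[0,0]*d,-(v-K[1,2])/K[1,1]*d,-d],-1)
    return P@T[:3,:3].T+T[:3,3]
def proj(P,T,K):
    q=(np.atleast_2d(P)-T[:3,3])@T[:3,:3]
    return np.stack([K[0,0]*q[:,0]/-q[:,2]+K[0,2],-K[1,1]*q[:,1]/-q[:,2]+K[1,2]],-1)
def ray(u,v,z,T,K):
    r=T[:3,:3]@np.array([(u-K[0,2])/K[0,0],-(v-K[1,2])/K[1,1],-1]);o=T[:3,3]
    return o+r*(z-o[2])/r[2]
E
python3 - <<'E'
from h import *
for l in("cover","handle","tongue","tail","case","catch","lip_edge"):
    print(l,[(np.round(r['point'],0),round(r['p'],2)) for r in env.search_frame("top",l)][:4])
p=cv2.imread("pics/top0.png");
cv2.imwrite("pics/z1.png",cv2.resize(p[100:250,190:390],None,fx=4,fy=4,interpolation=3))
d=np.load("pics/top0.npy");T,K=T_wc("top");C=cloud(d,T,K)
for u,v in[(335,210),(310,150),(370,215),(228,217),(227,218),(200,215),(335,185)]:print(u,v,C[v,u].round(1))
E
```

```text
cover [(array([249., 423.,  12.]), 0.92), (array([491., 333.,  13.]), 0.6)]
handle [(array([251., 421.,  12.]), 0.73), (array([487., 333.,  14.]), 0.63)]
tongue [(array([487., 331.,  13.]), 0.74), (array([252., 424.,  17.]), 0.69)]
tail [(array([251., 420.,  12.]), 0.95), (array([494., 326.,  14.]), 0.66), (array([749., -98.,  79.]), 0.46)]
case [(array([636., -31.,  78.]), 0.94)]
catch [(array([674., -37.,  81.]), 0.59)]
lip_edge [(array([636., -29.,  73.]), 0.86)]
335 210 [515.  -35.2  77. ]
310 150 [712.9  50.2  78.2]
370 215 [ 500.5 -149.5   77.5]
228 217 [488.6 317.9  50.5]
227 218 [488.  327.2  18.3]
200 215 [498.  422.2   3.7]
335 185 [602.8 -35.   43.5]
```

View pics/z1.png

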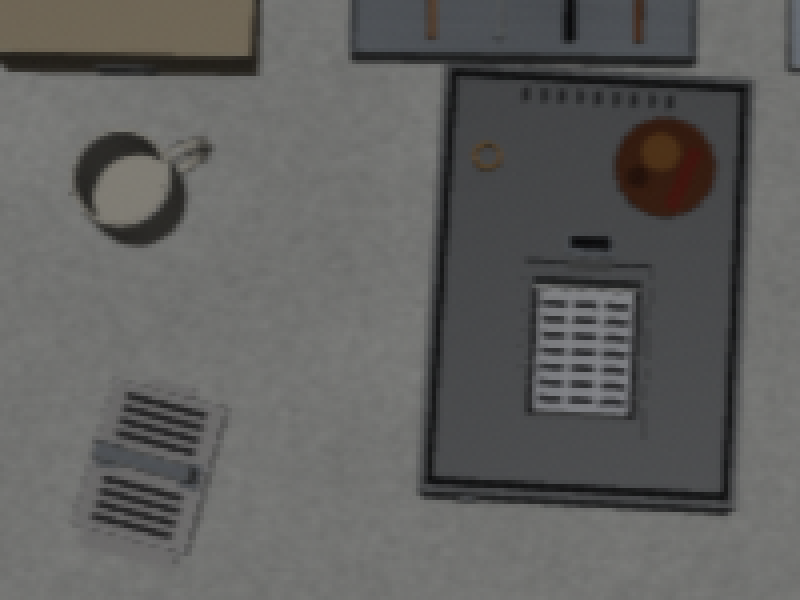

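```bash
cat >> h.py <<'E'
def Rt(s=None):
    s=s or env.state(); return R.from_euler('xyz',s['ee_rot'],degrees=True).as_matrix()
def plan(p,Rg,s=None):
    "slide cm, turn rad from present pose to reach TCP p, orientation Rg"
    s=s or env.state();M=Rt(s)
    sl=M.T@(np.array(p)-s['ee_pos'])/10; tv=R.from_matrix(M.T@Rg).as_rotvec()
    print("slide",sl.round(3),"turn",tv.round(4),"deg",np.degrees(np.linalg.norm(tv)).round(1)); return sl,tv
def down(yaw):
    "tool x down, tool y at yaw (deg) in world"
    a=np.radians(yaw);y=np.array([np.cos(a),np.sin(a),0]);x=np.array([0,0,-1.]);return np.stack([x,y,np.cross(x,y)],1)
E
python3 - <<'E'
from h import *
M=Rt();print(M.round(3)); print(np.degrees(np.arctan2(M[1,1],M[0,1])))
p,d=env.grab_frame("wrist");cv2.imwrite("pics/w0.png",p[:,:,::-1])
for y in (-20,-15,160,165): plan([470,280,260],down(y))
E
```

```text
[[-0.     0.356  0.935]
 [-0.     0.935 -0.356]
 [-1.    -0.    -0.   ]]
69.15219037516745
slide [ -3.807 -14.607  33.961] turn [1.5561 0.     0.    ] deg 89.2
slide [ -3.807 -14.607  33.961] turn [1.4688 0.     0.    ] deg 84.2
slide [ -3.807 -14.607  33.961] turn [-1.5855 -0.      0.    ] deg 90.8
slide [ -3.807 -14.607  33.961] turn [-1.6728 -0.      0.    ] deg 95.8
```

View pics/w0.png

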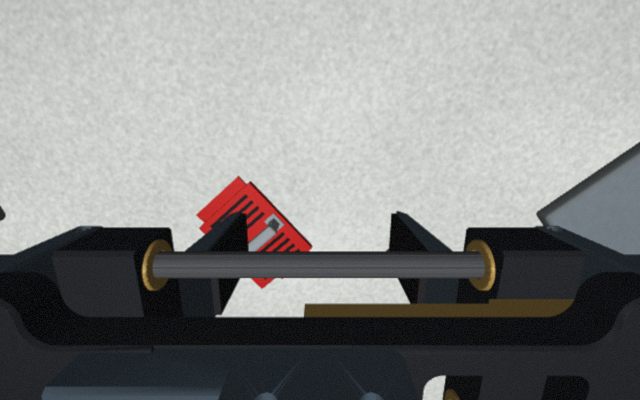

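Call:
arm_command:
  slide:
    - [0, -1, 2]
    - [0, -3, 6]
    - [0, -5, 11]
    - [0, -6.5, 15.5]
    - [0, -8, 19]
    - [0, -9, 22]
    - [0, -9.2, 23]
    - [0, -9.2, 23]
    - [0, -9.2, 23]
  turn:
    - [0, 0, 0]
    - [0, 0, 0]
    - [0, 0, 0]
    - [0, 0, 0]
    - [0, 0, 0]
    - [0, 0, 0]
    - [0, 0, 0]
    - [0, 0, 0]
    - [0, 0, 0]
  grip: [0, 0, 0, 0, 0, 0, 0, 0, 0]

```text
time_s: 1.25
ee_pos: [387.3, 369.1, 222.0]
ee_rot: [154.0, 90.0, 133.0]
force: [0.2, 0.1, -0.3]
gripper_width: 91.4
```

Run:
```python
from h import *
s=env.state();print(s['ee_pos'],s['ee_rot'],s['time_s'])
p,d=env.grab_frame("wrist");cv2.imwrite("pics/w1.png",p[:,:,::-1]);np.savez("pics/w1.npz",d=d,T=T_wc("wrist",s)[0])
```

```text
[387.29220662 369.08234589 221.96369415] [153.98007702  89.95998392 132.99308558] 1.25
```

View pics/w1.png

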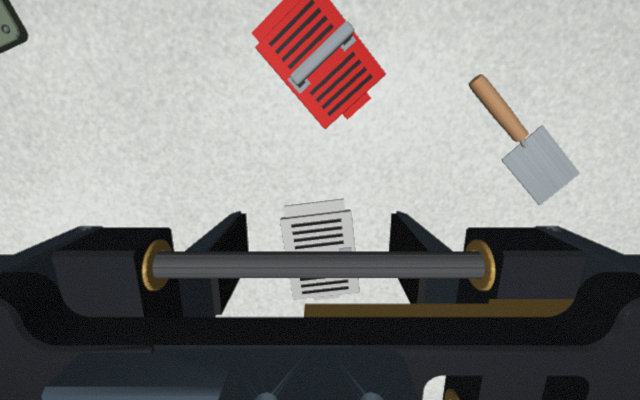

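Run:
```python
from h import *
plan([490,270,222],down(-14))
```

```text
slide [-0.017 -5.628 13.223] turn [ 1.4506e+00 -8.0000e-04  3.0000e-04] deg 83.1
```

Call:
arm_command:
  slide:
    - [0, -1, 2]
    - [0, -2, 4]
    - [0, -3, 6]
    - [0, -4, 8]
    - [0, -4.5, 10]
    - [0, -5, 11.5]
    - [0, -5.3, 12.5]
    - [0, -5.6, 13.2]
    - [0, -5.6, 13.2]
    - [0, -5.6, 13.2]
    - [0, -5.6, 13.2]
    - [0, -5.6, 13.2]
    - [0, -5.6, 13.2]
    - [0, -5.6, 13.2]
    - [0, -5.6, 13.2]
  turn:
    - [0.11, 0, 0]
    - [0.22, 0, 0]
    - [0.34, 0, 0]
    - [0.46, 0, 0]
    - [0.58, 0, 0]
    - [0.7, 0, 0]
    - [0.82, 0, 0]
    - [0.94, 0, 0]
    - [1.06, 0, 0]
    - [1.18, 0, 0]
    - [1.3, 0, 0]
    - [1.4, 0, 0]
    - [1.45, 0, 0]
    - [1.45, 0, 0]
    - [1.45, 0, 0]
  grip: [0, 0, 0, 0, 0, 0, 0, 0, 0, 0, 0, 0, 0, 0, 0]

```text
time_s: 2.55
ee_pos: [489.5, 271.5, 222.0]
ee_rot: [-132.2, 90.0, 124.1]
force: [0.8, -1.0, -0.0]
gripper_width: 91.4
```

Run:
```python
from h import *
s=env.state();print(s['ee_pos'],s['ee_rot'],s['time_s'])
p,d=env.grab_frame("wrist");cv2.imwrite("pics/w2.png",p[:,:,::-1]);np.savez("pics/w2.npz",d=d,T=T_wc("wrist",s)[0])
```

```text
[489.46503077 271.47467838 221.9535127 ] [-132.20858655   89.97952     124.06661381] 2.55
```

View pics/w2.png

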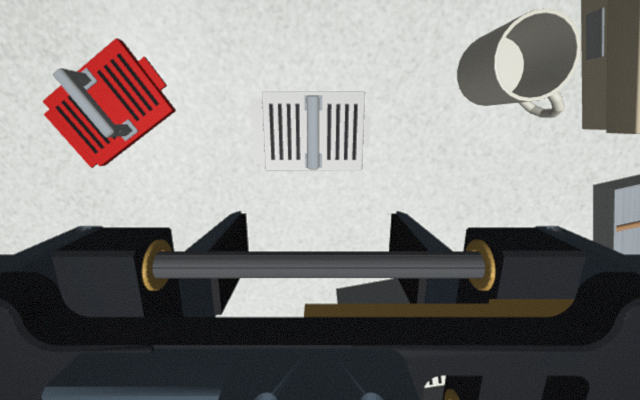

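Run:
```python
from h import *
p=cv2.imread("pics/w2.png");q=p[80:180,240:390]
q=cv2.normalize(q,None,0,255,cv2.NORM_MINMAX);q=np.clip((q.astype(float)-150)*2.4,0,255).astype('uint8')
cv2.imwrite("pics/z2.png",cv2.resize(q,None,fx=5,fy=5,interpolation=2))
z=np.load("pics/w2.npz");T=z['T'];K=env.calibration("wrist")["K"];C=cloud(z['d'],T,K)
for lo,hi in((1.5,8),(8,18),(35,60)):
    m=np.zeros((400,640),bool);m[70:190,230:400]=1;m&=(C[...,2]>lo)&(C[...,2]<hi)
    X=C[m];print(lo,len(X),X.mean(0).round(1),np.median(X[:,2]))
    if len(X)>5:
        r=cv2.minAreaRect(X[:,:2].astype('f4'));print(np.round(r[0],1),np.round(r[1],1),r[2])
    v,u=np.where(m);print(u.min(),u.max(),v.min(),v.max())
print("bench z",np.median(C[100:170,200:240,2]))
```

```text
1.5 967 [460.7 341.7   3.1] 3.1137152001728623
[498.8 329.4] [145.8 203.5] 76.18993377685547
240 396 73 187
8 7078 [498.3 333.   11.3] 11.249894649524606
[497.6 331.2] [ 99.2 128.4] 76.39826965332031
262 364 91 170
35 881 [497.8 332.3  48.8] 48.84866153313084
[497.3 331.5] [82.5 13.2] 76.25621795654297
307 318 95 168
bench z -0.959671590880447
```

View pics/z2.png

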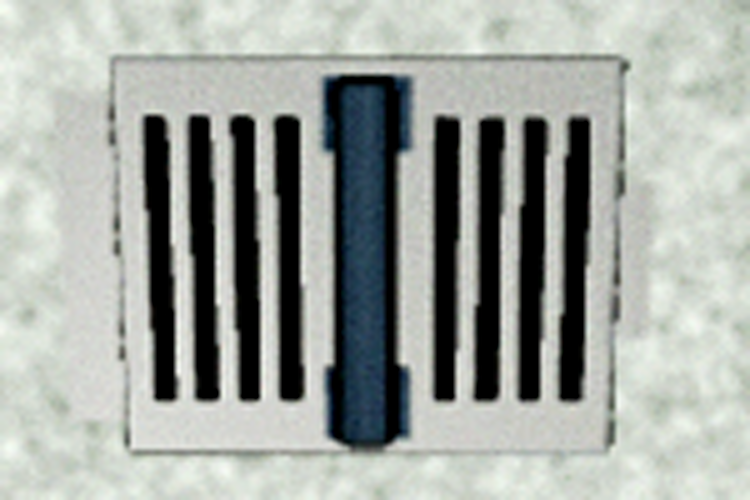

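Run:
```python
from h import *
plan([605,-90,290],down(-3))
```

```text
slide [-6.815 19.795 32.344] turn [-0.1877 -0.0002  0.0002] deg 10.8
```

Call:
arm_command:
  slide:
    - [-3, 1, 1]
    - [-5, 3, 4]
    - [-6.8, 5, 7.5]
    - [-6.8, 7, 11]
    - [-6.8, 9, 14.5]
    - [-6.8, 11, 18]
    - [-6.8, 13, 21.5]
    - [-6.8, 15, 25]
    - [-6.8, 17, 28]
    - [-6.8, 18.5, 30.5]
    - [-6.8, 19.5, 32]
    - [-6.8, 19.8, 32.3]
    - [-6.8, 19.8, 32.3]
    - [-6.8, 19.8, 32.3]
  turn:
    - [0, 0, 0]
    - [-0.05, 0, 0]
    - [-0.1, 0, 0]
    - [-0.15, 0, 0]
    - [-0.19, 0, 0]
    - [-0.19, 0, 0]
    - [-0.19, 0, 0]
    - [-0.19, 0, 0]
    - [-0.19, 0, 0]
    - [-0.19, 0, 0]
    - [-0.19, 0, 0]
    - [-0.19, 0, 0]
    - [-0.19, 0, 0]
    - [-0.19, 0, 0]
  grip: [0, 0, 0, 0, 0, 0, 0, 0, 0, 0, 0, 0, 0, 0]

```text
time_s: 3.77
ee_pos: [604.5, -89.7, 289.8]
ee_rot: [-148.7, 89.9, 118.4]
force: [-0.2, -0.2, -0.8]
gripper_width: 91.2
```

Run:
```python
from h import *
s=env.state();print(s['ee_pos'],s['ee_rot'],s['time_s'])
p,d=env.grab_frame("wrist");cv2.imwrite("pics/w3.png",p[:,:,::-1]);np.savez("pics/w3.npz",d=d,T=T_wc("wrist",s)[0])
```

```text
[604.48208106 -89.69414615 289.78303465] [-148.66493322   89.92712451  118.35872039] 3.7667
```

View pics/w3.png

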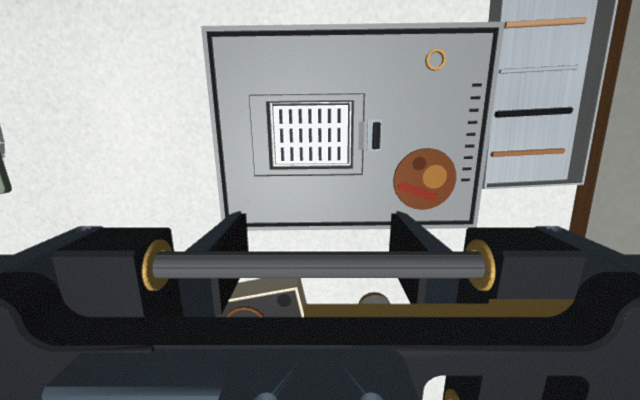

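Run:
```python
from h import *
p=cv2.imread("pics/w3.png");q=p[80:190,235:395]
cv2.imwrite("pics/z3.png",cv2.resize(q,None,fx=5,fy=5,interpolation=2))
z=np.load("pics/w3.npz");T=z['T'];K=env.calibration("wrist")["K"];C=cloud(z['d'],T,K)
Z=C[...,2];m=np.zeros((400,640),bool);m[15:210,190:510]=1
deck=m&(Z>69)&(Z<80);X=C[deck];print("deck z",np.median(X[:,2]))
mm=deck.copy().astype('uint8');n,l,st,_=cv2.connectedComponentsWithStats(mm);k=1+np.argmax(st[1:,4]);print(st[k])
X=C[l==k];r=cv2.minAreaRect(X[:,:2].astype('f4'));print(np.round(r[0],1),np.round(r[1],1),r[2])
b=np.zeros_like(m);b[90:180,245:370]=1
o=b&(Z<69);X=C[o];print("open",X[:,2].min());r=cv2.minAreaRect(X[:,:2].astype('f4'));print(np.round(r[0],1),np.round(r[1],1),r[2])
led=b&(Z>55)&(Z<68);print("ledge",led.sum(),np.median(Z[led]))
print(np.round(Z[135,240:380:4],1))
# refined pixel outline lines: deck pixel corners by back projecting
for u,v in[(249,94),(364,94),(255,175),(363,175),(203,27),(499,24),(378,135)]:print(u,v,ray(u,v,75,T,K).round(1))
for w in("catch_pad","lip_edge","pocket","catch"):print(w,[(np.round(r['point'],0),round(r['p'],2)) for r in env.search_frame("wrist",w)][:3])
```

```text
deck z 74.2844184811035
[  201    21   304   189 42627]
[650.3 -22. ] [232.9 361.1] 87.60845947265625
open -2.9822464260170136
[592.4 -34.1] [104.4 148.7] 87.747314453125
ledge 3116 62.0850259583714
[74.  73.6 75.3 61.2 61.7 62.9 62.7 59.3  0.9 42.2 42.5 41.8 40.6 42.4
 40.5 42.6 40.8 42.1 41.6 40.2 40.9 40.4 43.2 42.4 42.4 41.8 39.9 10.7
 47.5 62.3 71.9 78.8 78.2 78.4 82.5]
249 94 [523.7  20.8  75. ]
364 94 [667.5  13.4  75. ]
255 175 [520.1 -81.9  75. ]
363 175 [665.  -89.4  75. ]
203 27 [477.7  98.3  75. ]
499 24 [827.8  83.4  75. ]
378 135 [685.1 -37.8  75. ]
catch_pad [(array([673., -29.,  81.]), 0.93)]
lip_edge [(array([641., -14.,  74.]), 0.71)]
pocket [(array([641.,  -9.,  72.]), 0.58)]
catch [(array([672., -34.,  78.]), 0.8)]
```

View pics/z3.png

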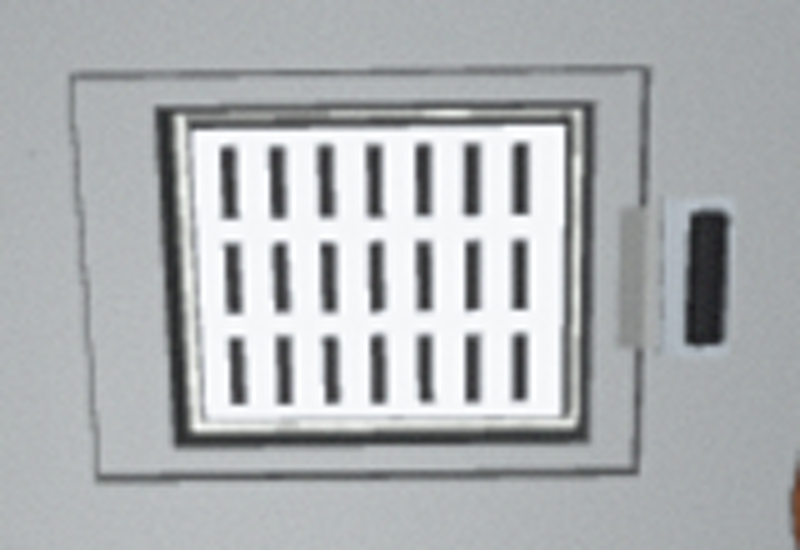

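Run:
```python
from h import *
plan([497.5,331.5,120],down(-13.7))
plan([497.5,331.5,33],down(-13.7))
```

```text
slide [ 17.031 -12.848 -41.504] turn [ 0.1879 -0.0003 -0.0003] deg 10.8
slide [ 25.731 -12.85  -41.502] turn [ 0.1879 -0.0003 -0.0003] deg 10.8
```

Call:
arm_command:
  slide:
    - [0, -1, -3]
    - [1, -2, -7]
    - [3, -3.5, -11]
    - [5, -4.5, -15]
    - [7, -5.5, -18.5]
    - [9, -7, -22.5]
    - [11, -8, -26]
    - [13, -9, -29.5]
    - [15, -10.2, -33]
    - [16, -11.5, -37]
    - [17, -12.5, -40]
    - [17, -12.85, -41.5]
    - [17, -12.85, -41.5]
    - [17, -12.85, -41.5]
  turn:
    - [0, 0, 0]
    - [0.02, 0, 0]
    - [0.05, 0, 0]
    - [0.08, 0, 0]
    - [0.11, 0, 0]
    - [0.14, 0, 0]
    - [0.16, 0, 0]
    - [0.18, 0, 0]
    - [0.188, 0, 0]
    - [0.188, 0, 0]
    - [0.188, 0, 0]
    - [0.188, 0, 0]
    - [0.188, 0, 0]
    - [0.188, 0, 0]
  grip: [0, 0, 0, 0, 0, 0, 0, 0, 0, 0, 0, 0, 0, 0]

```text
time_s: 5.18
ee_pos: [497.5, 331.8, 119.8]
ee_rot: [-5.3, 90.0, -108.9]
force: [0.4, -0.0, 0.4]
gripper_width: 90.8
```

Run:
```python
from h import *
s=env.state();print(s['ee_pos'],s['ee_rot'],s['time_s'])
p,d=env.grab_frame("wrist");cv2.imwrite("pics/w4.png",p[:,:,::-1])
plan([497.5,331.5,33],down(-13.7))
```

```text
[497.4507406  331.79276577 119.78010808] [  -5.34470011   89.97500415 -108.94348942] 5.1833
slide [ 8.712 -0.068 -0.069] turn [-0.0001  0.0003 -0.0003] deg 0.0
```

View pics/w4.png

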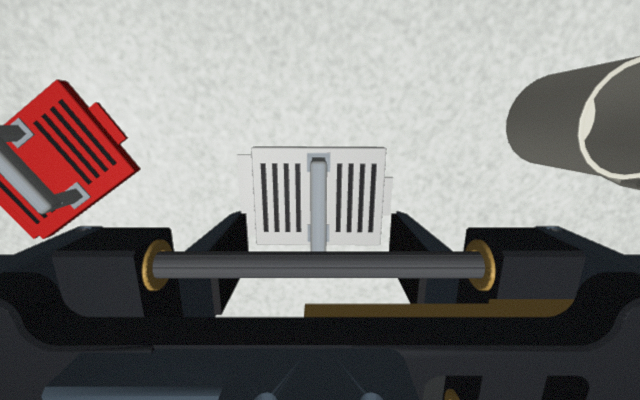

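Bar is at column ~318, centred between the fingers; descend and grip.

Call:
arm_command:
  slide:
    - [2, 0, 0]
    - [5, 0, 0]
    - [7.5, 0, 0]
    - [8.5, 0, 0]
    - [8.7, 0, 0]
    - [8.7, 0, 0]
    - [8.7, 0, 0]
    - [8.7, 0, 0]
    - [8.7, 0, 0]
    - [8.7, 0, 0]
    - [8.7, 0, 0]
    - [8.7, 0, 0]
    - [8.7, 0, 0]
    - [8.7, 0, 0]
  turn:
    - [0, 0, 0]
    - [0, 0, 0]
    - [0, 0, 0]
    - [0, 0, 0]
    - [0, 0, 0]
    - [0, 0, 0]
    - [0, 0, 0]
    - [0, 0, 0]
    - [0, 0, 0]
    - [0, 0, 0]
    - [0, 0, 0]
    - [0, 0, 0]
    - [0, 0, 0]
    - [0, 0, 0]
  grip: [0, 0, 0, 0, 100, 255, 255, 255, 255, 255, 255, 255, 255, 255]
  newtons: 40

```text
time_s: 6.4
ee_pos: [498.4, 330.4, 33.0]
ee_rot: [158.4, 90.0, 54.6]
force: [-0.8, 0.1, 0.4]
gripper_width: 27.4
```

Run:
```python
from h import *
s=env.state();print(s['ee_pos'],s['ee_rot'],s['time_s'],s['force'],s['gripper_width'])
```

```text
[498.35688135 330.3973909   33.00691464] [158.36959835  89.99234864  54.56999364] 6.4 [-0.80348158  0.09115884  0.41824722] 27.361994145609398
```

Call:
arm_command:
  slide:
    - [0, 0, 0]
    - [0, 0, 0]
    - [0, 0, 0]
    - [0, 0, 0]
    - [0, 0, 0]
    - [0, 0, 0]
  turn:
    - [0, 0, 0]
    - [0, 0, 0]
    - [0, 0, 0]
    - [0, 0, 0]
    - [0, 0, 0]
    - [0, 0, 0]
  grip: [255, 255, 255, 255, 255, 255]

```text
time_s: 6.9
ee_pos: [498.0, 330.4, 32.9]
ee_rot: [-75.3, 90.0, -179.1]
force: [-1.0, 0.1, 0.9]
gripper_width: 14.0
```

Run:
```python
from h import *
s=env.state();print(s['ee_pos'],s['ee_rot'],s['time_s'],s['force'],s['gripper_width'])
M=Rt();print(M.round(4),np.degrees(np.arctan2(M[1,1],M[0,1])))
```

```text
[498.0103226  330.36175577  32.90821408] [ -75.3207586    89.95950179 -179.13715895] 6.9 [-1.02983946  0.08897858  0.88219414] 14.047018747873246
[[-7.000e-04  9.711e-01 -2.388e-01]
 [-0.000e+00 -2.388e-01 -9.711e-01]
 [-1.000e+00 -7.000e-04  2.000e-04]] -13.81640385965263
```

Call:
arm_command:
  slide:
    - [-0.5, 0, 0]
    - [-2, 0, 0]
    - [-5, 0, 0]
    - [-8, 0, 0]
    - [-11, 0, 0]
    - [-14, 0, 0]
    - [-16, 0, 0]
    - [-16, 0, 0]
    - [-16, 0, 0]
  turn:
    - [0, 0, 0]
    - [0, 0, 0]
    - [0, 0, 0]
    - [0, 0, 0]
    - [0, 0, 0]
    - [0, 0, 0]
    - [0, 0, 0]
    - [0, 0, 0]
    - [0, 0, 0]
  grip: [255, 255, 255, 255, 255, 255, 255, 255, 255]
  newtons: 60

```text
time_s: 7.65
ee_pos: [498.7, 330.3, 193.4]
ee_rot: [127.5, 89.9, 23.7]
force: [0.3, 0.3, -3.5]
gripper_width: 13.5
```

Run:
```python
from h import *
s=env.state();print(s['ee_pos'],s['ee_rot'],s['time_s'],s['force'],s['torque'],s['gripper_width'])
p,d=env.grab_frame("wrist");cv2.imwrite("pics/w5.png",p[:,:,::-1]);np.savez("pics/w5.npz",d=d,T=T_wc("wrist",s)[0])
C=cloud(d,np.array(env.calibration("wrist")["T_tool_cam"]),env.calibration("wrist")["K"])
for u in range(230,420,12): print(u,C[215,u].round(1),C[200,u].round(1))
```

```text
[498.71022297 330.28069056 193.37652163] [127.48618386  89.89123977  23.6756304 ] 7.65 [ 0.29180786  0.33386751 -3.51149365] [-0.13587533  0.09731244  0.02773155] 13.526384225579683
230 [ 22.3 -59.9 -10.6] [ 21.5 -58.9 -21.4]
242 [ 22.1 -51.7 -10.7] [ 21.5 -50.8 -21.4]
254 [ 22.  -43.5 -10.7] [ 22.  -42.9 -21.3]
266 [-1.62e+02  1.00e-01 -7.17e+01] [ 20.1 -34.5 -21.8]
278 [ 21.2 -27.1 -11. ] [ 22.2 -26.8 -21.2]
290 [ 20.6 -18.9 -11.2] [ 20.3 -18.6 -21.8]
302 [  4.5  -9.8 -16.5] [ 22.9 -10.8 -21. ]
314 [-15.5  -2.1 -23.1] [-16.4  -2.1 -31.8]
326 [-16.3   4.3 -23.4] [-15.7   4.3 -31.6]
338 [  0.2  12.  -17.9] [ 21.5  13.4 -21.4]
350 [ 19.9  21.6 -11.4] [ 20.9  21.4 -21.6]
362 [ 21.2  29.9 -10.9] [ 20.9  29.4 -21.6]
374 [ 21.1  38.  -11. ] [ 22.5  37.7 -21.1]
386 [ 21.2  46.1 -10.9] [ 20.9  45.4 -21.6]
398 [ 20.3  54.  -11.3] [ 20.6  53.3 -21.7]
410 [ 21.3  62.4 -10.9] [ 22.5  61.9 -21.2]
```

View pics/w5.png

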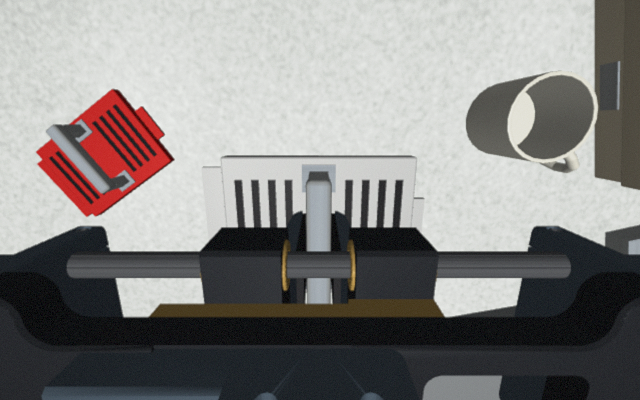

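Run:
```python
from h import *
c=env.calibration("wrist");T=np.array(c["T_tool_cam"]);K=c["K"]
z=np.load("pics/w5.npz");C=cloud(z['d'],T,K)
m=np.zeros((400,640),bool);m[140:226,195:430]=1
X0=C[m&(C[...,0]>17)&(C[...,0]<25)];
print(len(X0),X0[:,1].min(),X0[:,1].max(),np.percentile(X0[:,2],[0,1]),np.polyfit(X0[:,1],X0[:,0],1))
X=C[m&(C[...,0]>25)&(C[...,0]<40)];L=X[X[:,1]<0];Rr=X[X[:,1]>0];print("tongue y",L[:,1].min(),L[:,2].min(),"tail",Rr[:,1].max(),Rr[:,2].min(),L[:,0].mean(),Rr[:,0].mean())
g=cv2.cvtColor(cv2.imread("pics/w5.png"),6).astype(int)
# intersect rays with tool-plane x
def rp(u,v,x):
    r=T[:3,:3]@np.array([(u-K[0,2])/K[0,0],-(v-K[1,2])/K[1,1],-1]);o=T[:3,3];return (o+r*(x-o[0])/r[0]).round(2)
for u,v in[(222,156),(416,156),(224,200),(416,200)]:print(rp(u,v,21))
for u,v in[(204,168),(423,198),(206,215)]:print(rp(u,v,29))
```

```text
11520 -63.600082494071145 64.59993017712534 [-50.64809665 -50.44837912] [-1.28207139e-03  2.16366476e+01]
tongue y -79.97382499922139 -50.61764341768638 tail 74.67556405553229 -50.59715250944851 29.857895585047274 29.726019596915723
[ 21.   -61.54 -50.82]
[ 21.    62.91 -50.83]
[ 21.   -62.71 -21.56]
[ 21.    65.47 -21.56]
[ 29.   -77.1  -41.82]
[ 29.    73.07 -20.81]
[ 29.   -79.08  -8.39]
```

```bash
cat >> h.py <<'E'
CO=np.array([649.5,-36.6,0]);CY=-2.4
CT=np.array([33.3,0.4,-0.6])  # cover origin in tool frame
def tgt(xt,zt,th,yt=0):
    "tongue at (xt,yt,zt) in pocket frame, tilt th deg (tail up) -> TCP pos, R"
    Rc=R.from_euler('z',CY,degrees=True).as_matrix()
    Rcov=Rc@R.from_euler('y',-th,degrees=True).as_matrix()
    pt=CO+Rc@np.array([-140+xt,yt,63+zt]); o=pt+Rcov@np.array([80,0,0])
    Rg=np.stack([-Rcov[:,2],Rcov[:,0],-Rcov[:,1]],1)
    return o-Rg@CT,Rg
def cur(s=None):
    s=s or env.state();M=Rt(s);o=s['ee_pos']+M@CT
    Rc=R.from_euler('z',CY,degrees=True).as_matrix()
    Rcov=np.stack([M[:,1],-M[:,2],-M[:,0]],1)
    f=lambda p:(Rc.T@(o+Rcov@np.array(p)-CO)-[-140,0,63]).round(1)
    print("t",s['time_s'],"tongue",f([-80,0,0]),"tail",f([74,0,0]),"rel rot",R.from_matrix(Rc.T@Rcov).as_euler('xyz',degrees=True).round(2),"F",s['force'].round(1),"Tq",s['torque'].round(2),"w",round(s['gripper_width'],1))
E
python3 - <<'E'
from h import *
cur()
for a in((17,60,0),(17,60,12)):
    p,M=tgt(*a);print(p.round(1));plan(p,M)
E
```

```text
t 7.7 tongue [-104.9  376.    95.5] tail [ 46.1 345.5  95.3] rel rot [ -0.09   0.07 -11.41] F [-0.4 -0.1 -3.5] Tq [-0.1   0.08 -0.03] w 13.4
[606.1 -35.4 156.3]
slide [ 3.565 19.24  32.864] turn [-0.1992  0.0014  0.0013] deg 11.4
[597.5 -35.  172.1]
slide [ 1.984 18.389 33.038] turn [-0.1983  0.0223  0.2101] deg 16.6
```

Call:
arm_command:
  slide:
    - [0, 0.5, 1]
    - [0, 2, 3.5]
    - [0, 4, 7]
    - [0, 6, 10.5]
    - [0, 8, 14]
    - [0, 10, 17.5]
    - [0, 12, 21]
    - [0.5, 14, 24.5]
    - [1, 16, 28]
    - [1.5, 17.5, 31]
    - [2, 18.2, 32.5]
    - [2, 18.4, 33]
    - [2, 18.4, 33]
    - [2, 18.4, 33]
  turn:
    - [0, 0, 0]
    - [-0.03, 0, 0.03]
    - [-0.06, 0, 0.06]
    - [-0.09, 0.01, 0.09]
    - [-0.12, 0.01, 0.12]
    - [-0.15, 0.015, 0.15]
    - [-0.18, 0.02, 0.18]
    - [-0.198, 0.022, 0.21]
    - [-0.198, 0.022, 0.21]
    - [-0.198, 0.022, 0.21]
    - [-0.198, 0.022, 0.21]
    - [-0.198, 0.022, 0.21]
    - [-0.198, 0.022, 0.21]
    - [-0.198, 0.022, 0.21]
  grip: [255, 255, 255, 255, 255, 255, 255, 255, 255, 255, 255, 255, 255, 255]

```text
time_s: 8.87
ee_pos: [597.3, -34.0, 171.6]
ee_rot: [90.4, 78.1, -2.0]
force: [-0.8, 0.2, -2.7]
gripper_width: 13.5
```

Run:
```python
from h import *
cur()
p,d=env.grab_frame("wrist");cv2.imwrite("pics/w6.png",p[:,:,::-1]);np.savez("pics/w6.npz",d=d,T=T_wc("wrist")[0])
p,d=env.grab_frame("scene");cv2.imwrite("pics/s6.png",cv2.resize(p[170:300,260:440,::-1],None,fx=4,fy=4))
for a in((17,15,12),(17,3,12)):
    p,M=tgt(*a);plan(p,M)
```

```text
t 8.8667 tongue [16.7  1.2 59.6] tail [167.4   1.   91.4] rel rot [  0.09 -11.91  -0.07] F [-0.8  0.2 -2.7] Tq [-0.04  0.27 -0.01] w 13.5
slide [ 4.439 -0.973  0.211] turn [ 0.0006 -0.0016 -0.0004] deg 0.1
slide [ 5.613 -1.223  0.213] turn [ 0.0006 -0.0016 -0.0004] deg 0.1
```

View pics/w6.png

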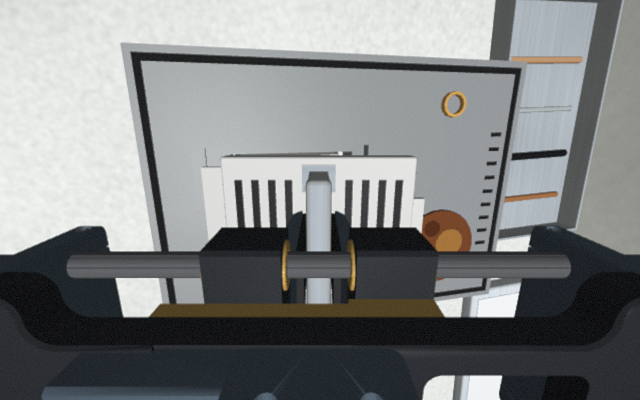

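View pics/s6.png

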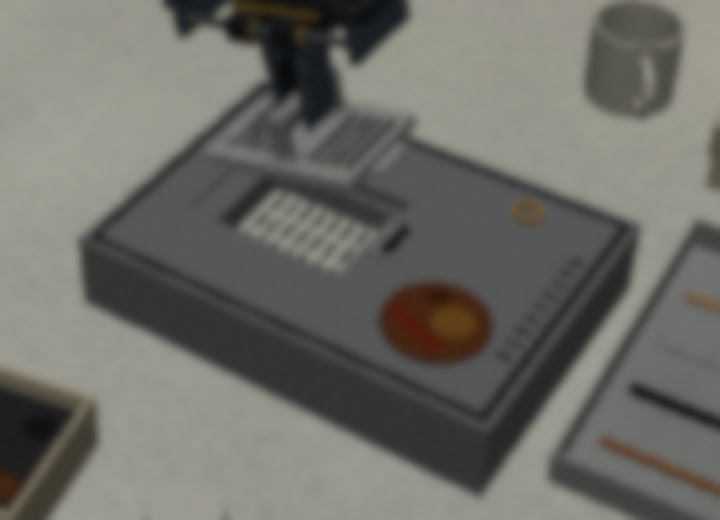

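Run:
```python
from h import *
z=np.load("pics/w6.npz");K=env.calibration("wrist")["K"]
Rc=R.from_euler('z',CY,degrees=True).as_matrix()
P=np.array([[-129,52,75],[17,52,75],[-180,130,75],[180,130,75],[32,20,85]])
print(proj(CO+P@Rc.T,z['T'],K).round(1))
q=cv2.imread("pics/w6.png")
cv2.imwrite("pics/z6.png",cv2.resize(q[35:215,110:430],None,fx=2.5,fy=2.5,interpolation=2))
```

```text
[[204.3 148. ]
 [368.3 145.3]
 [120.   41.8]
 [527.1  62.7]
 [385.7 180. ]]
```

View pics/z6.png

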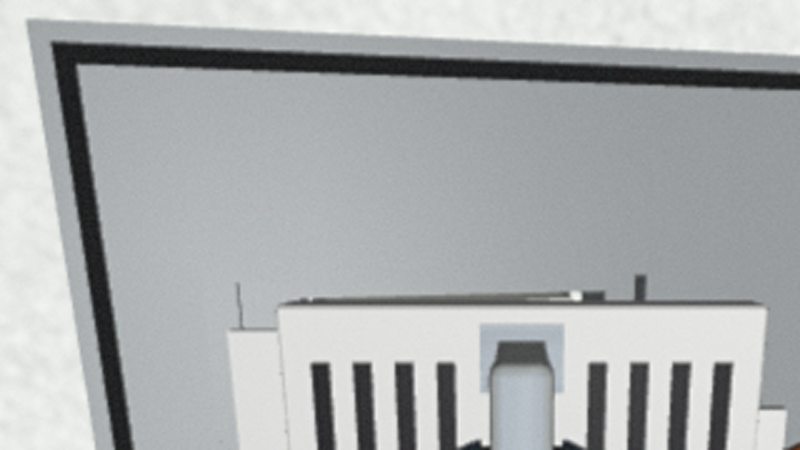

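Call:
arm_command:
  slide:
    - [0.5, -0.1, 0.1]
    - [1.5, -0.3, 0.2]
    - [2.8, -0.6, 0.2]
    - [3.8, -0.83, 0.2]
    - [4.4, -0.96, 0.2]
    - [4.4, -0.96, 0.2]
    - [4.4, -0.96, 0.2]
  turn:
    - [0, 0, 0]
    - [0, 0, 0]
    - [0, 0, 0]
    - [0, 0, 0]
    - [0, 0, 0]
    - [0, 0, 0]
    - [0, 0, 0]
  grip: [255, 255, 255, 255, 255, 255, 255]

```text
time_s: 9.55
ee_pos: [597.9, -35.8, 127.4]
ee_rot: [90.3, 78.0, -2.1]
force: [-0.0, 1.4, -3.9]
gripper_width: 13.8
```

Run:
```python
from h import *
cur()
s=env.state();p,d=env.grab_frame("wrist");cv2.imwrite("pics/w7.png",p[:,:,::-1]);T=T_wc("wrist",s)[0]
K=env.calibration("wrist")["K"]
Rc=R.from_euler('z',CY,degrees=True).as_matrix()
P=np.array([[-129,52,75],[17,52,75],[-180,130,75],[180,130,75],[32,20,85]])
print(proj(CO+P@Rc.T,T,K).round(1))
cv2.imwrite("pics/z7.png",cv2.resize(p[50:220,150:450,::-1],None,fx=2.6,fy=2.6,interpolation=2))
for a in((17,3,12),):
    p,M=tgt(*a);plan(p,M)
```

```text
t 9.55 tongue [17.5 -0.7 15.3] tail [168.2  -0.7  47.4] rel rot [ 7.000e-02 -1.204e+01 -1.000e-02] F [-0.   1.4 -3.9] Tq [-0.07  0.28 -0.07] w 13.8
[[191.9 150. ]
 [389.  146.4]
 [ 83.2  16.4]
 [575.2  48.9]
 [409.5 187.7]]
slide [ 1.251 -0.374 -0.081] turn [-0.0003 -0.0011 -0.0021] deg 0.1
```

View pics/z7.png

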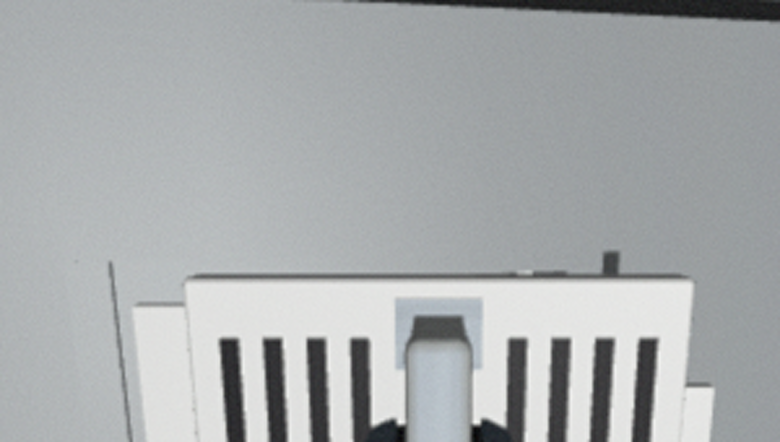

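Run:
```python
from h import *
for i in range(4):
    cur(); env.grab_frame("wrist")
```

```text
t 9.6 tongue [18.1 -0.8 15.9] tail [168.7  -0.8  48.2] rel rot [  0.07 -12.12  -0.02] F [-0.6  0.8 -2.1] Tq [-0.06  0.27  0.  ] w 13.6
t 9.65 tongue [18.4 -0.8 16.2] tail [168.9  -0.9  48.6] rel rot [  0.06 -12.16  -0.02] F [ 0.6  0.4 -2.2] Tq [-0.08  0.34  0.  ] w 13.5
t 9.7 tongue [18.4 -0.9 16.3] tail [169.   -0.9  48.8] rel rot [  0.06 -12.17  -0.02] F [-0.1 -0.1 -2.9] Tq [-0.08  0.28 -0.01] w 13.4
t 9.75 tongue [18.3 -0.9 16.4] tail [168.9  -1.   48.8] rel rot [  0.06 -12.17  -0.03] F [ 0.5 -0.1 -3.5] Tq [-0.09  0.34  0.02] w 13.5
```

Run:
```python
from h import *
cur()
for a in((17,2.5,12),(9,2.5,12),(2,2,12)):
    p,M=tgt(*a);plan(p,M)
```

```text
t 9.8 tongue [18.2 -0.9 16.3] tail [168.8  -1.   48.7] rel rot [  0.06 -12.16  -0.03] F [-0.2  0.7 -3.4] Tq [-0.07  0.35  0.01] w 13.7
slide [ 1.346 -0.402 -0.099] turn [-0.0006 -0.001  -0.0028] deg 0.2
slide [ 1.177 -1.184 -0.098] turn [-0.0006 -0.001  -0.0028] deg 0.2
slide [ 1.079 -1.879 -0.098] turn [-0.0006 -0.001  -0.0028] deg 0.2
```

Call:
arm_command:
  slide:
    - [0.3, -0.1, -0.05]
    - [0.6, -0.2, -0.09]
    - [0.9, -0.3, -0.09]
    - [1.1, -0.35, -0.09]
    - [1.3, -0.4, -0.09]
    - [1.3, -0.4, -0.09]
    - [1.3, -0.4, -0.09]
    - [1.3, -0.4, -0.09]
  turn:
    - [0, 0, 0]
    - [0, 0, 0]
    - [0, 0, 0]
    - [0, 0, 0]
    - [0, 0, 0]
    - [0, 0, 0]
    - [0, 0, 0]
    - [0, 0, 0]
  grip: [255, 255, 255, 255, 255, 255, 255, 255]

```text
time_s: 10.47
ee_pos: [597.0, -35.0, 114.4]
ee_rot: [90.3, 77.9, -2.1]
force: [-1.6, 0.3, -3.3]
gripper_width: 13.8
```

Run:
```python
from h import *
for i in range(3):
    cur(); p,d=env.grab_frame("wrist")
cv2.imwrite("pics/z8.png",cv2.resize(p[50:220,150:450,::-1],None,fx=2.6,fy=2.6,interpolation=2))
for a in((9,2.5,12),(2,2,12)):
    p,M=tgt(*a);plan(p,M)
```

```text
t 10.4667 tongue [16.7  0.   2.2] tail [167.2  -0.   34.5] rel rot [  0.06 -12.1   -0.03] F [-1.6  0.3 -3.3] Tq [-0.06  0.35 -0.  ] w 13.8
t 10.5167 tongue [16.7  0.   2.3] tail [167.3  -0.   34.5] rel rot [  0.07 -12.1   -0.03] F [-0.3 -0.1 -2.7] Tq [-0.13  0.25 -0.  ] w 13.6
t 10.5667 tongue [16.7  0.   2.3] tail [ 1.673e+02 -1.000e-01  3.460e+01] rel rot [  0.06 -12.1   -0.03] F [ 0.1  0.7 -2.3] Tq [-0.05  0.27 -0.04] w 13.5
slide [-0.168 -0.739 -0.002] turn [-0.0005 -0.001  -0.0018] deg 0.1
slide [-0.266 -1.434 -0.002] turn [-0.0005 -0.001  -0.0018] deg 0.1
```

View pics/z8.png

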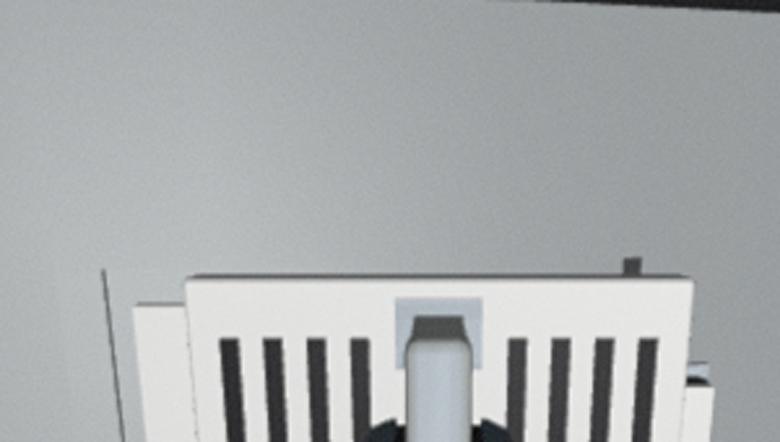

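Call:
arm_command:
  slide:
    - [-0.04, -0.2, 0]
    - [-0.08, -0.4, 0]
    - [-0.12, -0.6, 0]
    - [-0.16, -0.8, 0]
    - [-0.2, -1.0, 0]
    - [-0.23, -1.15, 0]
    - [-0.25, -1.3, 0]
    - [-0.26, -1.4, 0]
    - [-0.26, -1.4, 0]
    - [-0.26, -1.4, 0]
  turn:
    - [0, 0, 0]
    - [0, 0, 0]
    - [0, 0, 0]
    - [0, 0, 0]
    - [0, 0, 0]
    - [0, 0, 0]
    - [0, 0, 0]
    - [0, 0, 0]
    - [0, 0, 0]
    - [0, 0, 0]
  grip: [255, 255, 255, 255, 255, 255, 255, 255, 255, 255]

```text
time_s: 11.45
ee_pos: [582.7, -34.4, 114.0]
ee_rot: [90.3, 77.9, -2.1]
force: [0.5, -0.0, -2.5]
gripper_width: 13.3
```

Run:
```python
from h import *
for i in range(3):
    cur(); p,d=env.grab_frame("wrist")
cv2.imwrite("pics/z9.png",cv2.resize(p[50:220,150:450,::-1],None,fx=2.6,fy=2.6,interpolation=2))
for a in((1.5,1,12),(1.5,1,9),(1.5,1,6),(1.5,1,3)):
    p,M=tgt(*a);plan(p,M)
```

```text
t 11.45 tongue [2.3 0.1 1.8] tail [152.9  -0.   34. ] rel rot [  0.07 -12.09  -0.03] F [ 0.5 -0.  -2.5] Tq [-0.06  0.26  0.04] w 13.3
t 11.5 tongue [2.4 0.1 1.8] tail [153.  -0.  34.] rel rot [  0.07 -12.09  -0.03] F [ 0.7 -0.1 -2.9] Tq [-0.03  0.34 -0.02] w 13.7
t 11.55 tongue [2.4 0.  1.8] tail [153.  -0.  34.] rel rot [  0.07 -12.09  -0.03] F [-0.2  0.2 -2.8] Tq [-0.05  0.31 -0.04] w 13.6
slide [ 0.067 -0.097 -0.002] turn [-0.0005 -0.0011 -0.0015] deg 0.1
slide [ 0.488  0.065 -0.002] turn [-0.0005 -0.0011 -0.0539] deg 3.1
slide [ 0.918  0.206 -0.002] turn [-0.0005 -0.0011 -0.1062] deg 6.1
slide [ 1.354e+00  3.240e-01 -1.000e-03] turn [-0.0005 -0.0011 -0.1586] deg 9.1
```

View pics/z9.png

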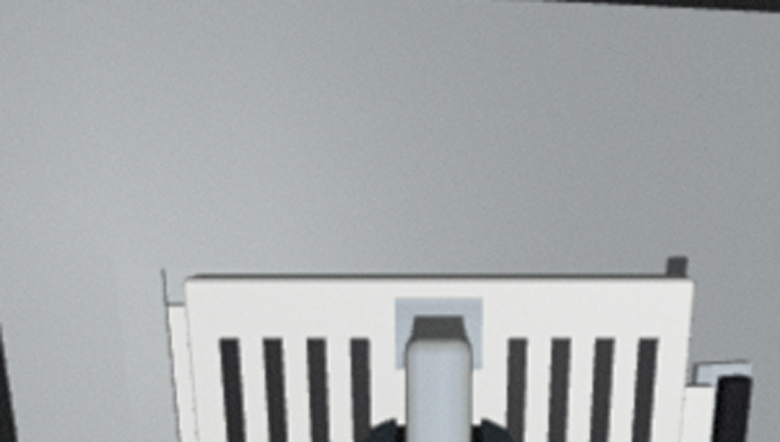

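Call:
arm_command:
  slide:
    - [0.15, -0.05, 0]
    - [0.3, 0, 0]
    - [0.5, 0.07, 0]
    - [0.7, 0.14, 0]
    - [0.92, 0.2, 0]
    - [0.92, 0.2, 0]
    - [0.92, 0.2, 0]
    - [0.92, 0.2, 0]
  turn:
    - [0, 0, -0.015]
    - [0, 0, -0.035]
    - [0, 0, -0.055]
    - [0, 0, -0.08]
    - [0, 0, -0.106]
    - [0, 0, -0.106]
    - [0, 0, -0.106]
    - [0, 0, -0.106]
  grip: [255, 255, 255, 255, 255, 255, 255, 255]

```text
time_s: 12.27
ee_pos: [586.4, -34.5, 105.2]
ee_rot: [90.6, 84.0, -1.8]
force: [0.2, 0.0, -2.9]
gripper_width: 13.5
```

Run:
```python
from h import *
for i in range(3):
    cur(); p,d=env.grab_frame("wrist")
cv2.imwrite("pics/z10.png",cv2.resize(p[50:220,150:450,::-1],None,fx=2.6,fy=2.6,interpolation=2))
for a in((1.5,0.5,4.5),(1.5,0.3,3),(1.5,0,1.5),(1.5,0,0),(1.5,-.5,-.5)):
    p,M=tgt(*a);plan(p,M)
```

```text
t 12.2667 tongue [1.2 0.1 0.8] tail [154.3   0.   16.8] rel rot [ 0.07 -5.99 -0.02] F [ 0.2  0.  -2.9] Tq [-0.05  0.18  0.01] w 13.5
t 12.3167 tongue [1.1 0.1 0.9] tail [154.2   0.   17. ] rel rot [ 0.07 -6.   -0.02] F [-0.5 -0.5 -2.6] Tq [-0.02  0.21 -0.03] w 13.8
t 12.3667 tongue [1.  0.1 1. ] tail [154.2   0.   17.1] rel rot [ 0.06 -6.   -0.02] F [ 0.5  0.5 -3.8] Tq [-0.13  0.17 -0.01] w 13.7
slide [0.269 0.124 0.001] turn [-0.0004 -0.0011 -0.0264] deg 1.5
slide [0.501 0.2   0.001] turn [-0.0003 -0.0011 -0.0526] deg 3.0
slide [0.744 0.271 0.002] turn [-0.0003 -0.0011 -0.0787] deg 4.5
slide [0.96  0.338 0.002] turn [-0.0003 -0.0011 -0.1049] deg 6.0
slide [1.082 0.354 0.002] turn [-0.0003 -0.0011 -0.1136] deg 6.5
```

View pics/z10.png

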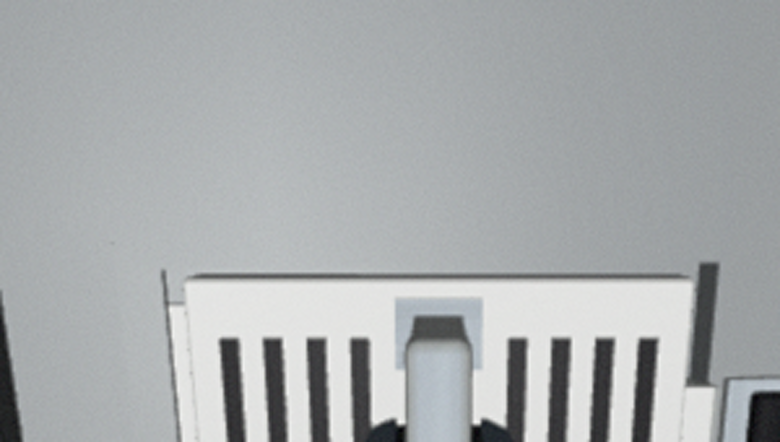

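Call:
arm_command:
  slide:
    - [0.1, 0.06, 0]
    - [0.2, 0.1, 0]
    - [0.3, 0.13, 0]
    - [0.4, 0.17, 0]
    - [0.5, 0.2, 0]
    - [0.5, 0.2, 0]
    - [0.5, 0.2, 0]
  turn:
    - [0, 0, -0.01]
    - [0, 0, -0.02]
    - [0, 0, -0.03]
    - [0, 0, -0.042]
    - [0, 0, -0.053]
    - [0, 0, -0.053]
    - [0, 0, -0.053]
  grip: [255, 255, 255, 255, 255, 255, 255]

```text
time_s: 13.0
ee_pos: [589.0, -34.7, 100.6]
ee_rot: [91.3, 87.1, -1.2]
force: [-2.5, 0.4, -0.0]
gripper_width: 13.5
```

Run:
```python
from h import *
for i in range(3):
    cur(); p,d=env.grab_frame("wrist")
for a in((1.5,0,1.5),(1.5,0,0),(1.5,-.5,-.5)):
    p,M=tgt(*a);plan(p,M)
```

```text
t 13.0 tongue [1.7 0.  0.3] tail [155.5   0.    8.1] rel rot [ 0.06 -2.94 -0.02] F [-2.5  0.4 -0. ] Tq [-0.08  0.27  0.02] w 13.5
t 13.05 tongue [1.6 0.1 0.3] tail [155.4   0.    8.2] rel rot [ 0.06 -2.95 -0.01] F [-2.1  0.3 -1.1] Tq [-0.07  0.27  0.02] w 13.6
t 13.1 tongue [1.5 0.1 0.3] tail [155.3   0.    8.2] rel rot [ 0.07 -2.95 -0.02] F [-2.4 -0.  -0.2] Tq [-0.01  0.27  0.03] w 13.3
slide [ 0.23   0.079 -0.002] turn [-0.0004 -0.0011 -0.0253] deg 1.5
slide [ 0.441  0.158 -0.002] turn [-0.0004 -0.0011 -0.0515] deg 3.0
slide [ 0.562  0.181 -0.002] turn [-0.0004 -0.0011 -0.0602] deg 3.5
```

Catch contact begins (about 2.5 N). Press on in small steps.

Call:
arm_command:
  slide:
    - [0.08, 0.03, 0]
    - [0.15, 0.05, 0]
    - [0.23, 0.08, 0]
    - [0.3, 0.1, 0]
    - [0.37, 0.13, 0]
    - [0.44, 0.15, 0]
    - [0.44, 0.15, 0]
    - [0.44, 0.15, 0]
  turn:
    - [0, 0, -0.009]
    - [0, 0, -0.017]
    - [0, 0, -0.026]
    - [0, 0, -0.034]
    - [0, 0, -0.043]
    - [0, 0, -0.052]
    - [0, 0, -0.052]
    - [0, 0, -0.052]
  grip: [255, 255, 255, 255, 255, 255, 255, 255]

```text
time_s: 13.82
ee_pos: [591.5, -34.8, 96.1]
ee_rot: [140.8, 89.9, 48.4]
force: [0.3, 0.3, -3.6]
gripper_width: 13.7
```

Run:
```python
from h import *
for i in range(3):
    cur(); p,d=env.grab_frame("wrist")
cv2.imwrite("pics/z11.png",cv2.resize(p[50:220,150:450,::-1],None,fx=2.6,fy=2.6,interpolation=2))
for a in((1.5,0,0),(1.5,-1,0),(1.5,-1.,-.5)):
    p,M=tgt(*a);plan(p,M)
```

```text
t 13.8167 tongue [ 2.4  0.1 -0.2] tail [ 1.564e+02  0.000e+00 -1.000e-01] rel rot [ 0.07 -0.05 -0.02] F [ 0.3  0.3 -3.6] Tq [-0.07  0.02  0.01] w 13.7
t 13.8667 tongue [ 2.2  0.1 -0.2] tail [ 1.562e+02  0.000e+00 -1.000e-01] rel rot [ 0.07 -0.04 -0.02] F [-0.7  0.6 -2.4] Tq [-0.05  0.01 -0.01] w 13.7
t 13.9167 tongue [ 2.1  0.1 -0.1] tail [156.1   0.   -0. ] rel rot [ 0.07 -0.03 -0.01] F [ 0.1  0.8 -2.3] Tq [-0.05  0.14  0.  ] w 13.2
slide [-0.006 -0.039  0.   ] turn [-0.0003 -0.0012 -0.0003] deg 0.1
slide [ 0.094 -0.039  0.   ] turn [-0.0003 -0.0012 -0.0003] deg 0.1
slide [ 0.164 -0.01   0.   ] turn [-0.0003 -0.0012 -0.0091] deg 0.5
```

View pics/z11.png

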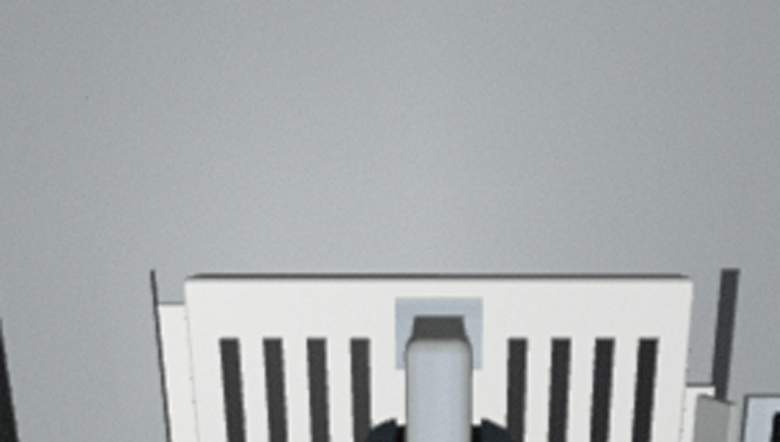

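Call:
arm_command:
  slide:
    - [0.04, 0, 0]
    - [0.08, 0, 0]
    - [0.11, 0, 0]
    - [0.11, 0, 0]
  turn:
    - [0, 0, 0]
    - [0, 0, 0]
    - [0, 0, -0.005]
    - [0, 0, -0.005]
  grip: [255, 255, 255, 255]

```text
time_s: 14.3
ee_pos: [590.9, -34.7, 95.9]
ee_rot: [-103.4, 89.7, 164.2]
force: [-1.7, 1.1, 2.8]
gripper_width: 13.4
```

Run:
```python
from h import *
for i in range(2):
    cur(); p,d=env.grab_frame("wrist")
```

```text
t 14.3 tongue [ 1.6  0.1 -0. ] tail [ 1.556e+02  1.000e-01 -8.000e-01] rel rot [ 0.07  0.27 -0.01] F [-1.7  1.1  2.8] Tq [-0.1   0.21 -0.  ] w 13.4
t 14.35 tongue [ 1.7  0.1 -0.1] tail [ 1.557e+02  1.000e-01 -8.000e-01] rel rot [ 0.07  0.26 -0.01] F [-2.5  0.6  4.7] Tq [-0.1   0.24 -0.01] w 13.6
```

Call:
arm_command:
  slide:
    - [0.05, 0, 0]
    - [0.1, 0, 0]
    - [0.1, 0, 0]
    - [0.1, 0, 0]
  turn:
    - [0, 0, 0]
    - [0, 0, 0]
    - [0, 0, 0]
    - [0, 0, 0]
  grip: [255, 255, 255, 255]

```text
time_s: 14.73
ee_pos: [591.0, -34.7, 95.9]
ee_rot: [-106.6, 89.8, 161.0]
force: [-4.0, 1.5, 8.8]
gripper_width: 13.4
```

Run:
```python
from h import *
for i in range(2):
    cur(); p,d=env.grab_frame("wrist")
```

```text
t 14.7333 tongue [ 1.7  0.1 -0.1] tail [ 1.557e+02  1.000e-01 -7.000e-01] rel rot [ 0.07  0.22 -0.01] F [-4.   1.5  8.8] Tq [-0.03  0.57  0.03] w 13.4
t 14.7833 tongue [ 1.7  0.1 -0.1] tail [ 1.557e+02  1.000e-01 -7.000e-01] rel rot [ 0.07  0.22 -0.01] F [-3.9  1.2  9.3] Tq [-0.11  0.59  0.05] w 13.5
```

Call:
arm_command:
  slide:
    - [-0.1, 0, 0]
    - [-0.18, 0, 0]
    - [-0.18, 0, 0]
    - [-0.18, 0, 0]
    - [-0.18, 0, 0]
    - [-0.18, 0, 0]
    - [-0.18, 0, 0]
    - [-0.18, 0, 0]
    - [-0.18, 0, 0]
    - [-1.5, 0, 0]
    - [-4, 0, 0]
    - [-8, 0, 0]
    - [-12, 0, 0]
    - [-14, 0, 2]
    - [-14, 0, 5]
    - [-14, 0, 6]
    - [-14, 0, 6]
  turn:
    - [0, 0, 0]
    - [0, 0, 0]
    - [0, 0, 0]
    - [0, 0, 0]
    - [0, 0, 0]
    - [0, 0, 0]
    - [0, 0, 0]
    - [0, 0, 0]
    - [0, 0, 0]
    - [0, 0, 0]
    - [0, 0, 0]
    - [0, 0, 0]
    - [0, 0, 0]
    - [0, 0, 0]
    - [0, 0, 0]
    - [0, 0, 0]
    - [0, 0, 0]
  grip: [255, 200, 150, 120, 100, 80, 60, 60, 60, 60, 60, 60, 60, 60, 60, 60, 60]

```text
time_s: 16.25
ee_pos: [588.6, -96.8, 234.1]
ee_rot: [-97.5, 89.7, 169.9]
force: [0.3, 1.3, -0.8]
gripper_width: 69.7
```

Run:
```python
from h import *
s=env.state();print(s['time_s'],s['ee_pos'],s['gripper_width'],s['force'])
p,d=env.grab_frame("wrist");T,K=T_wc("wrist",s);C=cloud(d,T,K)
np.savez("pics/w12.npz",d=d,T=T)
cv2.imwrite("pics/w12.png",p[:,:,::-1])
Rc=R.from_euler('z',CY,degrees=True).as_matrix()
cv2.imwrite("pics/z12.png",cv2.resize(p[50:220,170:430,::-1],None,fx=3,fy=3,interpolation=2))
print(env.search_frame("wrist","catch_pad")[:1],env.search_frame("wrist","handle")[:1])
```

```text
16.25 [588.62767904 -96.78517108 234.06549422] 69.73976030470953 [ 0.34936467  1.28392735 -0.77707759]
[{'point': [675.4, -33.1, 79.4], 'p': 0.8}] [{'point': [589.0, -30.3, 80.2], 'p': 0.61}]
```

View pics/w12.png

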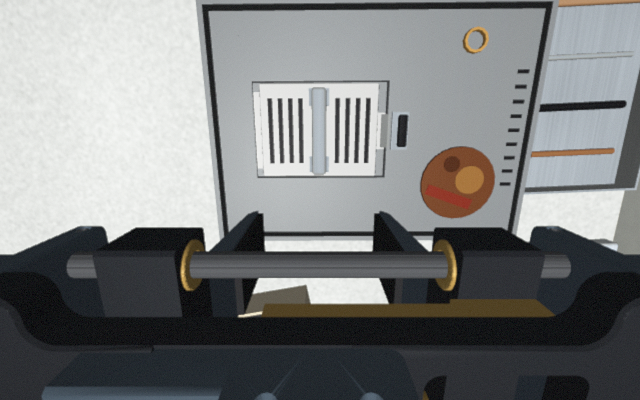

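View pics/z12.png

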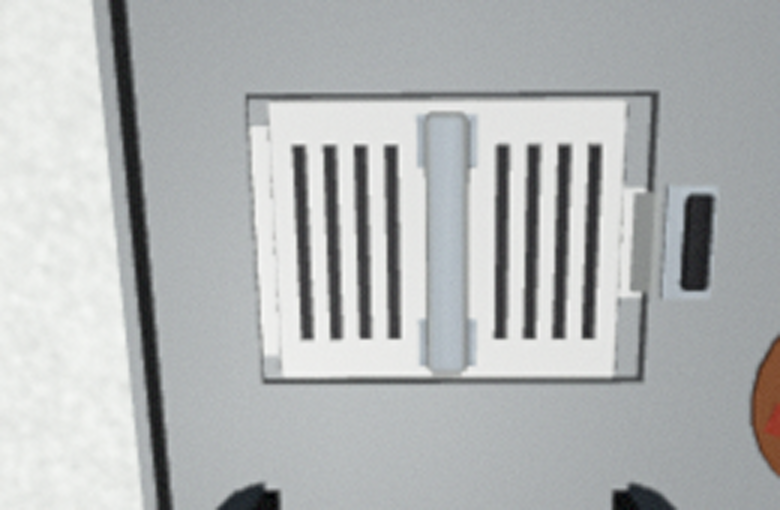

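Run:
```python
from h import *
Rc=R.from_euler('z',CY,degrees=True).as_matrix();K=env.calibration("wrist")["K"]
for n in("w3","w12"):
    z=np.load(f"pics/{n}.npz");C=(cloud(z['d'],z['T'],K)-CO)@Rc
    g=cv2.imread(f"pics/{n}.png").max(2)
    dark=(g<60)&(abs(C[...,1])<25)&(C[...,0]>20)&(C[...,0]<45);dark[215:]=0
    P=C[dark];print(n,"pad",len(P),P[:,:2].mean(0).round(2),np.median(P[:,2]).round(1), "deck",np.median(C[...,2][(abs(C[...,0]+160)<10)&(abs(C[...,1])<80)&(C[...,2]>60)]).round(1))
m=(abs(C[...,1])<47)&(C[...,0]>-124)&(C[...,0]<3)&(abs(C[...,0]+60)>15)&(g>150);P=C[m]
A=np.c_[P[:,:2],np.ones(len(P))];c=np.linalg.lstsq(A,P[:,2],rcond=None)[0];print("plate slope rad",c[:2].round(4),"z mean",P[:,2].mean().round(2))
m=(abs(C[...,1])<47)&(C[...,0]>-140)&(C[...,0]<12)&(C[...,2]>72)&(C[...,2]<79)&(g>150);m[215:]=0;r=cv2.minAreaRect(C[m][:,:2].astype('f4'));print(np.round(r[0],1),np.round(r[1],1),r[2])
```

```text
w3 pad 164 [31.02  0.73] 83.5 deck 74.1
w12 pad 247 [30.78  0.19] 83.4 deck 74.1
plate slope rad [ 0.0275 -0.4671] z mean 86.82
[-66.9  -0.1] [ 93.8 146.1] 89.98530578613281
```

Run:
```python
from h import *
Rc=R.from_euler('z',CY,degrees=True).as_matrix();K=env.calibration("wrist")["K"]
z=np.load("pics/w12.npz");C=(cloud(z['d'],z['T'],K)-CO)@Rc
v,u=np.mgrid[0:400,0:640]
for nm,m in(("plate",(v<200)&(abs(C[...,1])<47)&(C[...,0]>-120)&(C[...,0]<1)&(abs(C[...,0]+60)>15)),("deck",(v<200)&(C[...,0]>-175)&(C[...,0]<100)&(C[...,1]>57)&(C[...,1]<120))):
    m&=(C[...,2]>68)&(C[...,2]<82);P=C[m];A=np.c_[P[:,:2],np.ones(len(P))];c=np.linalg.lstsq(A,P[:,2],rcond=None)[0];print(nm,c[:2].round(4),np.median(P[:,2]).round(2))
m=(v<200)&(abs(C[...,1])<18)&(C[...,2]>60)&(C[...,2]<69);P=C[m];print("flange/tongue pts",[(lo,np.median(P[(P[:,0]>lo)&(P[:,0]<lo+5)][:,2]).round(1) if ((P[:,0]>lo)&(P[:,0]<lo+5)).any() else None) for lo in(-130,-127,4,6,8,10)])
```

```text
plate [0.001  0.0005] 74.29
deck [0.0014 0.0011] 74.21
flange/tongue pts [(-130, np.float64(66.2)), (-127, np.float64(66.2)), (4, np.float64(66.2)), (6, np.float64(66.2)), (8, np.float64(66.2)), (10, np.float64(66.3))]
```

Flush with the deck, level, and the catch pad is where it was when fully out. I'm handing it in.

Run:
```python
from workcell import env
print(env.job_done(), env.state()['time_s'])
```

```text
the job is handed in; nothing more can be done
the job is handed in; nothing more can be done
```

The compartment is closed: the cover is seated in the opening and the catch is out over its flange. I handed the job in after about 16.5 s; no verdict was reported.

- **Moves:** I gripped the cover by its handle bar and slid the tongue in under the lip at about 12° tilt. I then swung it down flat through the catch, pressed lightly, let go and backed off. The highest wrist reading I saw was about 10 N.
- **Cover position:** After release, the wrist camera showed the plate top at 74.3 mm against 74.2 mm for the deck. The slope difference was under 0.001 rad. Tongue and flange tops were both at 66.2 mm.
- **Tongue:** From the arm pose, the tongue was about 1.7 mm from the end wall just before release. I did not measure that again afterwards.
- **Catch:** Its nose shows over the flange. The pad is within about 0.3 mm in x of where it was before closing.
- **Finds and tools:** The ring and tin disc look undisturbed in the last picture. I did not measure them or check the mug, jar, brush and spatula at the end, but the arm was kept clear of them.
- **Disagreements:** The first plane fit gave a nonsense slope because gripper pixels got in. I masked those out, and the slope above comes from the repeat. The search network's handle point read about 80 mm high, where the bar top should be about 113 mm. I ignored it because the picture and depth agreed with each other.

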